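Match the two channels of the drip pump

ROBOT

A 7-joint arm with a two-finger parallel gripper is mounted at the origin on the work surface. World frame = base frame: x ahead of the robot, y to its left, z up, the work surface at z = 0. Lengths are in mm, angles in rad, forces in N, time in s.
With the tool pointing down it reaches from about 400 to 875 mm from the base axis. Payload 19.3 kg.
Tool frame: the origin (TCP) lies at the very end of the fingers, on their centre line; the grasp point (between the pads) lies 19 mm behind it; z points along the fingers, y is the line along which they close (so a half turn about z gives the same grasp; the last joint's range is limited). The gripper opens to 85 mm and grips with 20 to 120 N. Pads are 22 mm wide; open, the fingers measure 114 mm over their backs; the gripper's body (76 mm by 85 mm) begins 54 mm behind the grasp point. The pads swing forward as they close: fully open they stand 13 mm farther back than shut.
Start: joints at [1.044, 0.521, -0.036, 1.599, 0.021, 1.021, -0.113], TCP at [275.646, -560.922, 231.291] pointing down, gripper open.
Joint ranges: [-2.91, 2.91], [-0.3, 2.13], [-1.5, 1.42], [0.17, 2.43], [-1.26, 4.41], [0.16, 1.93], [-2.52, 2.52]. Speed limits (rad/s): [1.89, 1.89, 2.39, 2.39, 3.01, 3.01, 3.01].

INTERFACE

Orientations are given as a rotation vector (axis times angle).
In Python, from cell import * gives the robot as it stands.
- The arm moves only by the tool move_arm, never from a script. Its argument "moves" is a list of rows, each a list of 6 numbers: the shift along the world's x, y, z as a fraction of full scale, then the turn, a rotation vector about the world's x, y, z as a fraction of full scale. In form: [[tx, ty, tz, wx, wy, wz], ...]. A call has exactly 10 rows; each row is the pose to reach, as a shift and turn from the pose commanded when the call began, turning the shorter way round; what a row does not reach only later rows make up. Full scale, the value 1, is 100 cm for a shift and 2 pi rad for a turn. A row lasts 1/10 s, in which the tool goes at most 50 mm and 8.59 degrees, less where a joint would pass 70% of its speed; a pose out of reach is approached as far as the arm can. A call with a number of a shift or a turn outside -1 to 1 is refused whole. A call with a gripper value outside its range is refused whole. "claw" is the gripper's target within -1 to 1 (fully open at 1, half-way at 0, shut at -1), set as the call begins (left out, the last holds). The fingers move at their own pace and stop on an object; "newtons" is the grip in N (left out, the last holds). Time passes only in rows, so rows that repeat a pose let the fingers close, or fill a call up. It gives the time, the measured TCP pose, the force, the opening and the grip force at its end, in the units of the state.
- get_obs(): the state, without advancing time (a new reading comes with each control period).
- capture(name): name is "scene" or "top" or "wrist"; returns (picture, depth): 400x640x3 uint8, red, green, blue; 400x640 float32, mm along the optical axis (not along the pixel's ray), 0 where there is no reading.
- camera_model(name): a dict with "K" (3x3 intrinsics, pixels), "distortion" ([k1, k2, p1, p2, k3] as OpenCV has them; the pictures are not rectified), "rvec" (rotation vector, rad) and "tvec" (3), from world to camera coordinates, as OpenCV has them. Camera axes: x right, y down, z forward; pixel columns grow to the right and rows downward; lengths in mm; the calibration is good to about 2 mm. A picture is of the moment at which its call begins: read the wrist's pose just before it. camera_model takes no time and is no camera call; for the wrist camera it gives the pose at the moment of the call.
- close_job(): hands the job in; it is judged then, once.
The state is a dict: "time": time; "q": joint angles; "joint_vel": joint speeds; "joint_efforts": joint torques, N m; "tcp_pos": TCP position; "tool_rot": TCP orientation; "contact_force": force on the tool from outside, world axes, zero at the start; "torque": the same for the moment, N m; "grip_width": finger opening in mm; "gripper_force": force on a finger pad.
Only numpy, scipy, OpenCV 4.12 (cv2) and the standard library are available. Lean on these libraries where they do the work, as an engineer would, in place of code of your own. Each camera call takes 0.05 s, during which the arm holds its last target. There are 200 camera calls.

TASK

The drip pump (the low white case with the round roller head) has two concentric setting knobs, one per channel: a wide ring with a lug on its rim and, on top of it, a small pointer knob. Turn the small inner knob until its nose points the same way as the ring's lug, so that both channels run alike, and let go of it. Leave the outer ring at its setting, and leave the stirrer's knob and the wash bottle alone.

Things in the scene. Friction and masses are not known exactly. Their poses are not given: they have to be found in the camera images.
- inner_grip (a point): Grip point on the vertical axis of the pump's inner knob, 113 mm above the table: a black bar 14 mm wide, flat sides along its x, from 21 mm behind the axis to a nose 24 mm ahead (white line on top); top 10 mm above this point, foot disc (radius 19.5 mm) 25 mm below it. Frame turns with the knob: x to the nose, z up. Light friction, stays put; starts 25 to 90 degrees anticlockwise of the lug.
- outer_lug (a point): Point near the tip of the lug (10 mm wide, white line on top) of the dark outer ring, 40 mm from the axis shared with the inner knob; x radially outwards, z up. The ring has radius 32 mm, its top is 30 mm below inner_grip and its lug ends at 41 mm. It turns easily when touched. White pump case 150 x 260 x 65 mm, fixed; its roller head, 111 mm high, stands 137 mm from the axis.
- stirrer_nose (a point): Nose tip, at the top, of the lone pointer knob on the grey magnetic stirrer (210 x 160 x 60 mm, fixed, with a round white plate): a similar black bar knob with no ring under it. 24 mm from that knob's axis, 92 mm above the table; x points from axis to nose. To be left alone.
- wash_bottle: Loose white plastic bottle with blue cap, 60 mm in diameter, 140 mm high, upright on the table beyond the two machines. Origin: centre of its underside. To be left alone.

How it is judged:
By the outcome, as a careful person would: the job done as asked, in the order asked, and still so for the second after the job is handed in, with the robot touching nothing.
It also fails if it takes over 29 s, if anything falls off the work surface, if the arm or the gripper's body presses on something with over 40 N, if the wrist force passes 120 N, or if a joint passes its speed limit or range.

## Working session

There is one attempt and no reset: what is moved stays moved. The work goes in short steps, Python scripts to look and compute and a tool call to move; the robot and the scene stay as the last step left them, time stands still between calls to the robot, and variables do not carry over. Pictures are saved under pics/ and viewed, at most 10 in all, crops included, and the job is handed in when it is done.

Besides the shell and the picture viewer there is one more tool, called after "Emit:" by a JSON object that holds its "op" and its "data". move_arm: Moves the arm, as the interface text tells. Its arguments: {"type":"object","properties":{"moves":{"type":"array","items":{"type":"array","items":{"type":"number","minimum":-1,"maximum":1}}},"claw":{"type":"number"},"newtons":{"type":"number"}},"required":["moves"]}

```bash
mkdir -p pics; ls; python3 - <<'E'
from cell import *
import cv2,numpy as np
o=get_obs();print(o)
for n in("top","scene"):
    p,d=capture(n);cv2.imwrite(f"pics/{n}0.png",p[:,:,::-1]);np.save(f"pics/{n}0.npy",d)
    m=camera_model(n);print(n,m)
E
```

```text
pics
{'time': 0.0, 'q': array([ 1.04380132,  0.52202459, -0.0363316 ,  1.59997707,  0.02120058,
        1.02108181, -0.11278559]), 'joint_vel': array([-9.04582013e-04, -1.23850569e-03,  4.27983107e-04,  1.16277442e-03,
       -3.20352835e-04, -9.98287430e-05,  5.44273742e-04]), 'joint_efforts': array([-3.74654237e-04, -9.27093315e+01,  1.97959878e+00, -3.69927049e+01,
        1.78170204e-02,  8.14177038e-03,  1.07577287e-04]), 'tcp_pos': array([ 275.50097668, -560.64746709,  230.7301613 ]), 'tool_rot': array([-3.05897425e+00, -7.11082314e-01,  5.08407447e-04]), 'contact_force': array([-0.60282387,  0.24765528,  0.85196872]), 'torque': array([-0.0025571 ,  0.01760231,  0.00995289]), 'gripper_force': 0.0, 'grip_width': 85.33455429573708}
top {'K': array([[498.90903106,   0.        , 323.10676935],
       [  0.        , 498.90903106, 202.49027158],
       [  0.        ,   0.        ,   1.        ]]), 'distortion': array([-0.15992884,  0.        ,  0.        ,  0.        ,  0.        ]), 'rvec': array([ 2.22386872, -2.17305789,  0.02853524]), 'tvec': array([  45.69167368,  598.48896816, 1071.71349228])}
scene {'K': array([[448.91952615,   0.        , 320.6605831 ],
       [  0.        , 448.91952615, 198.63906909],
       [  0.        ,   0.        ,   1.        ]]), 'distortion': array([-0.08480919,  0.        ,  0.        ,  0.        ,  0.        ]), 'rvec': array([ 1.243937  ,  2.42613553, -0.84479708]), 'tvec': array([ 321.4728319 , -362.14337341, 1498.01667143])}
```

View pics/top0.png

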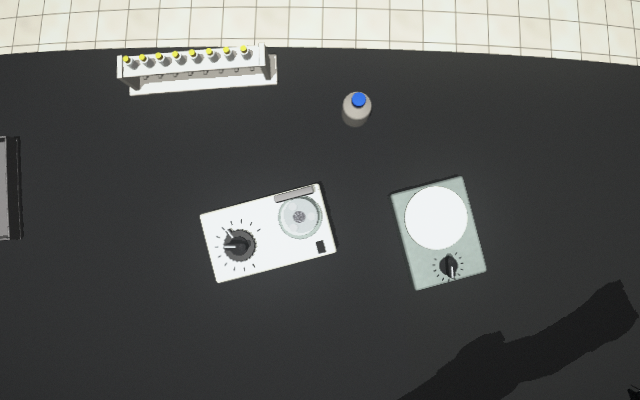

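View pics/scene0.png

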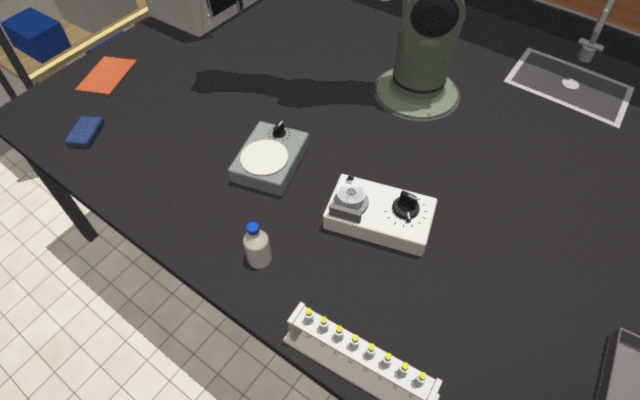

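The top view shows the pump knob at about (239,245), its pointer to the left and the ring's lug up-left near (229,233). The stirrer is at right, clear of the pump, and the bottle stands at (357,108). Next I'll zoom in.

```bash
cat > h.py <<'E'
from cell import *
import cv2,numpy as np
def to_world(m,px,z):
    """pixels (N,2) -> world points on plane height z"""
    R=cv2.Rodrigues(np.array(m["rvec"]))[0];t=np.array(m["tvec"]).reshape(3)
    n=cv2.undistortPoints(np.array(px,float).reshape(-1,1,2),m["K"],m["distortion"]).reshape(-1,2)
    r=np.c_[n,np.ones(len(n))]@R; c=-R.T@t
    return c+r*((z-c[2])/r[:,2])[:,None]
def rectify(m,p,c,z,half,s):
    """top-down ortho picture of plane z about c: columns = -y, rows = -x, s px/mm"""
    k=np.arange(-half,half,1/s); X,Y=np.meshgrid(c[0]-k,c[1]-k,indexing="ij")
    P=np.stack([X,Y,np.full_like(X,z)],-1).reshape(-1,3)
    q=cv2.projectPoints(P,np.array(m["rvec"]),np.array(m["tvec"]),m["K"],m["distortion"])[0].reshape(*X.shape,2).astype(np.float32)
    return cv2.remap(p,q[...,0],q[...,1],cv2.INTER_CUBIC)
E
python3 - <<'E'
from h import *
m=camera_model("top");p=cv2.imread("pics/top0.png")
print(to_world(m,[[239,245]],123),to_world(m,[[239,245]],83), to_world(m,[[299,217]],111))
c=to_world(m,[[239,245]],100)[0];print(c)
a=rectify(m,p,c,123,60,5)[:,:];b=rectify(m,p,c,83,60,5)
cv2.imwrite("pics/r0.png",cv2.resize(np.hstack([a,b]),(800,400)))
E
```

```text
[[506.43197609 220.71425285 123.        ]] [[504.27465932 227.81711782  83.        ]] [[564.0374227  105.28580151 111.        ]]
[505.19151895 224.79840021 100.        ]
```

View pics/r0.png

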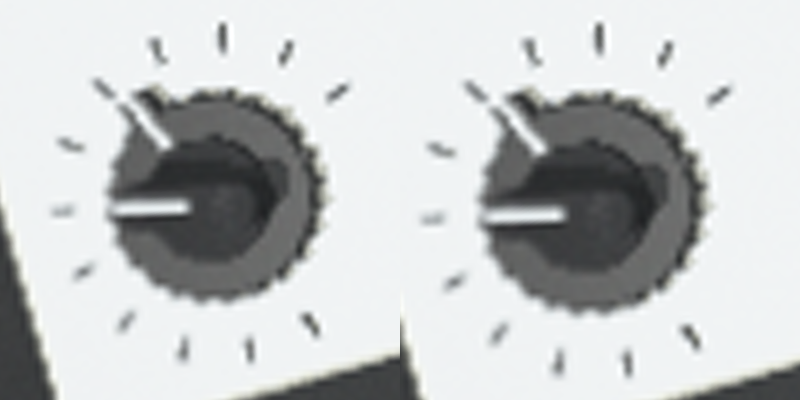

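The crop gives the axis at about (504,228), which puts the roller head 136 mm away, matching the 137 given. The nose is at about 91° and the lug at about 40°, both in world yaw. I'll check the wrist camera mount so that I can plan a hover with a view.

```bash
python3 - <<'E'
from h import *
o=get_obs();m=camera_model("wrist")
T=cv2.Rodrigues(o["tool_rot"])[0];R=cv2.Rodrigues(np.array(m["rvec"]))[0];c=-R.T@np.array(m["tvec"]).reshape(3)
print(m["K"][0],m["K"][1],m["distortion"]);print("cam in tool",T.T@(c-o["tcp_pos"]));print((R@T).T.round(3));print(T.round(3))
E
```

```text
[306.37670031   0.         319.83477256] [  0.         306.37670031 196.84185955] [-0.03929916  0.          0.          0.          0.        ]
cam in tool [  83.61298298    0.43468154 -142.34718584]
[[-0.001 -0.946 -0.324]
 [ 1.    -0.    -0.   ]
 [ 0.    -0.324  0.946]]
[[ 0.897  0.441 -0.   ]
 [ 0.441 -0.897  0.001]
 [-0.    -0.001 -1.   ]]
```

Emit:
{"op": "move_arm", "data": {"moves": [[0.02,0.04,0.005,0,0,0.01],[0.045,0.08,0.01,0,0,0.02],[0.065,0.12,0.015,0,0,0.03],[0.09,0.16,0.02,0,0,0.04],[0.11,0.2,0.025,0,0,0.05],[0.13,0.245,0.03,0,0,0.06],[0.15,0.29,0.03,0,0,0.07],[0.165,0.335,0.03,0,0,0.08],[0.18,0.38,0.03,0,0,0.09],[0.19,0.425,0.03,0,0,0.1]], "claw": 0.2}}

```text
time: 1.1
tcp_pos: [466.1, -133.9, 261.2]
tool_rot: [2.688, 1.626, 0.0]
contact_force: [1.4, 0.0, 0.3]
grip_width: 51.2
gripper_force: 0.0
```

Emit:
{"op": "move_arm", "data": {"moves": [[0.006,0.045,0,0,0,0.01],[0.012,0.09,-0.005,0,0,0.02],[0.018,0.135,-0.01,0,0,0.03],[0.024,0.18,-0.02,0,0,0.04],[0.028,0.225,-0.025,0,0,0.05],[0.032,0.27,-0.03,0,0,0.06],[0.036,0.315,-0.04,0,0,0.07],[0.038,0.35,-0.05,0,0,0.08],[0.038,0.362,-0.056,0,0,0.08],[0.038,0.362,-0.056,0,0,0.08]]}}

```text
time: 2.1
tcp_pos: [502.8, 227.5, 204.2]
tool_rot: [-2.199, -2.241, 0.002]
contact_force: [0.3, 0.0, 0.4]
grip_width: 51.3
gripper_force: 0.0
```

```bash
python3 - <<'E'
from h import *
o=get_obs();m=camera_model("wrist");p,d=capture("wrist")
cv2.imwrite("pics/w1.png",p[:,:,::-1]);p=p[:,:,::-1].copy()
print(o["tcp_pos"],o["tool_rot"])
c=[504,228]
out=[]
for z in(123,83):
    out.append(cv2.resize(rectify(m,p,c,z,50,8),(400,400)))
cv2.imwrite("pics/w1r.png",np.hstack(out))
E
```

```text
[502.76311892 227.46923691 204.21049168] [-2.19947850e+00 -2.24124178e+00  2.14487856e-03]
```

View pics/w1r.png

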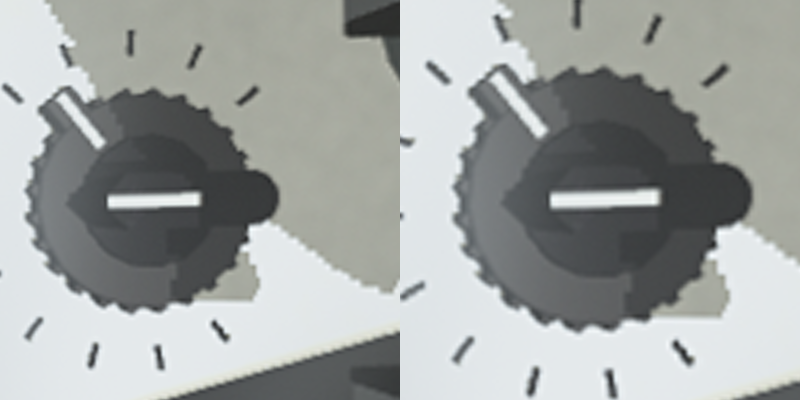

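The rectified view shows the pointer line from (200,198) to (108,202) in the left pane, and the lug line from (545,135) to (495,75) in the right pane. The axis is near the centre as predicted. I'll fit both lines numerically.

```bash
cat >> h.py <<'E'
def line(m,p,c,z,roi,s=8,half=50):
    """fit white bar in roi (mm: x0,x1,y0,y1 rel c); returns centre, yaw deg, length, width"""
    g=cv2.cvtColor(rectify(m,p,c,z,half,s),cv2.COLOR_BGR2GRAY)
    k=np.arange(-half,half,1/s);X,Y=np.meshgrid(-k,-k,indexing="ij")
    w=(g>150)&(X>roi[0])&(X<roi[1])&(Y>roi[2])&(Y<roi[3])
    n,l,st,ce=cv2.connectedComponentsWithStats(w.astype(np.uint8))
    b=l==1+np.argmax(st[1:,4]); q=np.c_[X[b],Y[b]].astype(np.float32)
    r=cv2.minAreaRect(q);vx,vy,x,y=cv2.fitLine(q,cv2.DIST_L2,0,.01,.01).ravel()
    return (x+c[0],y+c[1]),np.degrees(np.arctan2(vy,vx)),r[1]
E
python3 - <<'E'
from h import *
m=camera_model("wrist");p=cv2.imread("pics/w1.png");t=cv2.imread("pics/top0.png");mt=camera_model("top")
for M,P in((m,p),(mt,t)):
    print(line(M,P,[504,228],123,(-6,6,-5,32)));
    print(line(M,P,[504,228],83,(13,36,12,30)))
E
```

```text
((np.float32(504.4607), np.float32(237.81546)), np.float32(-88.23483), (3.47753643989563, 23.17296600341797))
((np.float32(528.6693), np.float32(246.65637)), np.float32(38.850388), (19.989757537841797, 3.9851479530334473))
((np.float32(503.50415), np.float32(248.38062)), np.float32(87.51208), (11.749998092651367, 31.499996185302734))
((np.float32(530.4785), np.float32(250.35425)), np.float32(-1.2345139), (17.75, 22.75))
```

Emit:
{"op": "move_arm", "data": {"moves": [[0.0015,0,-0.02,0,0,0.001],[0.0015,0,-0.04,0,0,0.002],[0.0015,0,-0.06,0,0,0.002],[0.0015,0,-0.075,0,0,0.002],[0.0015,0,-0.09,0,0,0.002],[0.0015,0,-0.1,0,0,0.002],[0.0015,0,-0.105,0,0,0.002],[0.0015,0,-0.106,0,0,0.002],[0.0015,0,-0.106,0,0,0.002],[0.0015,0,-0.106,0,0,0.002]]}}

```text
time: 3.15
tcp_pos: [505.4, 226.2, 99.8]
tool_rot: [2.188, 2.254, 0.001]
contact_force: [0.3, -0.1, -0.1]
grip_width: 51.4
gripper_force: 0.0
```

Emit:
{"op": "move_arm", "data": {"moves": [[0,0,0,0,0,0],[0,0,0,0,0,0],[0,0,0,0,0,0],[0,0,0,0,0,0],[0,0,0,0,0,0],[0,0,0,0,0,0],[0,0,0,0,0,0],[0,0,0,0,0,0],[0,0,0,0,0,0],[0,0,0,0,0,0]], "claw": -1, "newtons": 25}}

```text
time: 4.15
tcp_pos: [504.3, 226.1, 99.6]
tool_rot: [-2.188, -2.254, 0.002]
contact_force: [-8.0, -1.5, 11.2]
grip_width: 13.4
gripper_force: 26.7
```

```bash
python3 - <<'E'
from h import *
o=get_obs();m=camera_model("wrist");p,d=capture("wrist");p=p[:,:,::-1].copy()
cv2.imwrite("pics/w2.png",p);print(o)
print(line(m,p,[504,228],83,(13,36,12,30)))
E
```

```text
{'time': 4.15, 'q': array([-0.18335739,  0.62583737, -0.48059902,  1.88034526,  0.41484063,
        0.73646642, -0.86905702]), 'joint_vel': array([ 0.00102069, -0.00230758,  0.00021653,  0.0012084 ,  0.00064721,
        0.00147766, -0.00063117]), 'joint_efforts': array([ 1.03858732e+00, -8.53557372e+01, -6.40767843e+00, -2.88926232e+01,
        1.11899078e+00, -1.94829024e+00, -2.14774359e-02]), 'tcp_pos': array([504.342561  , 226.05350163,  99.59432061]), 'tool_rot': array([-2.18780554e+00, -2.25406348e+00,  1.88631321e-03]), 'contact_force': array([-8.00846733, -1.53027617, 11.21699735]), 'torque': array([-0.33857289,  1.70847154,  0.02929736]), 'gripper_force': 26.728765983134508, 'grip_width': 13.401752680715903}
((np.float32(537.528), np.float32(247.93515)), np.float32(85.679436), (17.75, 6.625))
```

View pics/w2.png

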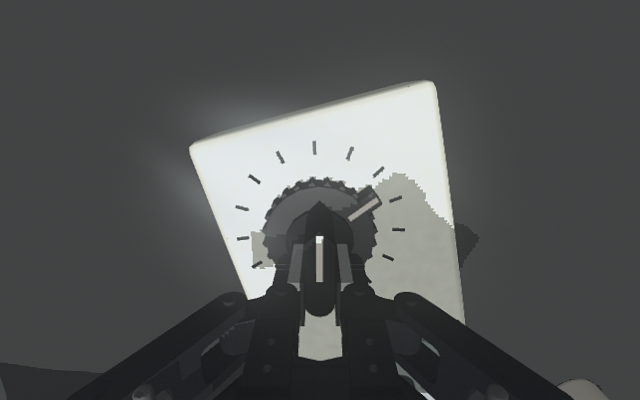

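Gripped at 13.4 mm with the pads on the bar. The lug at (365,208) is unmoved. Now I'll turn it clockwise by about 52.6°.

Emit:
{"op": "move_arm", "data": {"moves": [[-0.0005,0,0,0,0,-0.012],[-0.001,0,0,0,0,-0.03],[-0.001,0,0,0,0,-0.05],[-0.001,0,0,0,0,-0.07],[-0.001,0,0,0,0,-0.09],[-0.001,0,0,0,0,-0.11],[-0.001,0,0,0,0,-0.128],[-0.001,0,0,0,0,-0.14],[-0.001,0,0,0,0,-0.146],[-0.001,0,0,0,0,-0.146]]}}

```text
time: 5.2
tcp_pos: [501.9, 227.1, 99.6]
tool_rot: [-2.959, -1.052, 0.005]
contact_force: [-18.2, 3.2, 16.5]
grip_width: 13.6
gripper_force: 27.6
```

```bash
python3 - <<'E'
from h import *
m=camera_model("wrist");o=get_obs();p,d=capture("wrist");p=p[:,:,::-1].copy();r=o["tool_rot"]
cv2.imwrite("pics/w3.png",p);print(o["tcp_pos"],2*np.degrees(np.arctan2(r[1],r[0])),o["contact_force"],o["torque"],o["grip_width"])
cv2.imwrite("pics/w3r.png",np.hstack([cv2.resize(rectify(m,p,[510,233],z,50,8),(400,400)) for z in(123,83)]))
E
```

```text
[501.86361733 227.0976982   99.56574032] -320.8612420291494 [-18.15324332   3.21400008  16.48093174] [0.66564413 3.83599099 0.04596845] 13.603781064113937
```

View pics/w3r.png

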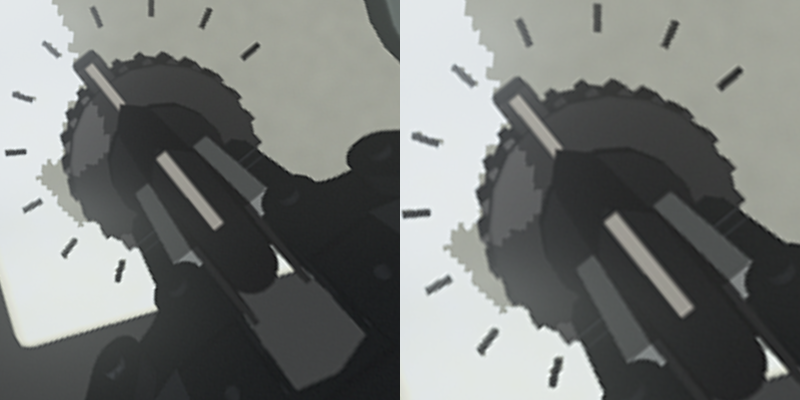

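Knob line and lug line now look near collinear, at (160,153)-(220,228) and (510,97)-(560,152). I'll fit both.

```bash
sed -i 's/half=50):/half=50,th=150):/; s/g>150/g>th/' h.py; python3 - <<'E'
from h import *
m=camera_model("wrist");p=cv2.imread("pics/w3.png")
for th in(110,125,140):
    print(line(m,p,[510,233],123,(-10,14,-8,13),th=th),line(m,p,[510,233],83,(10,27,9,25),th=th))
E
```

```text
((np.float32(512.3432), np.float32(235.64662)), np.float32(39.288963), (22.98125648498535, 2.9902899265289307)) ((np.float32(529.01276), np.float32(249.33289)), np.float32(39.431248), (17.765117645263672, 3.5370187759399414))
((np.float32(512.32635), np.float32(235.63274)), np.float32(39.24218), (22.72630500793457, 2.7702770233154297)) ((np.float32(529.0395), np.float32(249.3278)), np.float32(39.474167), (17.332992553710938, 3.232931137084961))
((np.float32(512.32855), np.float32(235.65187)), np.float32(39.141068), (22.48899269104004, 2.515925407409668)) ((np.float32(529.0895), np.float32(249.34471)), np.float32(39.544483), (16.993816375732422, 2.9628500938415527))
```

Emit:
{"op": "move_arm", "data": {"moves": [[-0.0005,0,0,0,0,0],[-0.001,0,0,0,0,0],[-0.0015,0,0,0,0,0],[-0.002,0,0,0,0,0],[-0.002,0,0,0,0,0],[-0.002,0,0,0,0,0],[-0.002,0,0,0,0,0],[-0.002,0,0,0,0,0],[-0.002,0,0,0,0,0],[-0.002,0,0,0,0,0]]}}

```text
time: 6.25
tcp_pos: [501.6, 227.1, 99.6]
tool_rot: [-2.959, -1.053, -0.0]
contact_force: [-4.8, 3.4, 5.8]
grip_width: 13.4
gripper_force: 26.1
```

Angles agree within about 0.3° and the side force is relieved. I'll release and lift.

Emit:
{"op": "move_arm", "data": {"moves": [[0,0,0,0,0,0],[0,0,0,0,0,0],[0,0,0,0,0,0],[0,0,0,0,0,0],[0,0,0,0,0,0],[0,0,0,0,0,0],[0,0,0,0,0,0],[0,0,0,0,0,0],[0,0,0.005,0,0,0],[0,0,0.01,0,0,0]], "claw": 0.2}}

```text
time: 7.25
tcp_pos: [502.1, 226.1, 109.7]
tool_rot: [-2.96, -1.052, 0.0]
contact_force: [0.3, -0.6, 0.5]
grip_width: 51.5
gripper_force: 0.0
```

Emit:
{"op": "move_arm", "data": {"moves": [[0,0,0.01,0,0,0],[0,0,0.025,0,0,0],[0,0,0.045,0,0,0],[0,0,0.065,0,0,0],[0,0,0.08,0,0,0],[0,0,0.095,0,0,0],[0,0,0.1,0,0,0],[0,0,0.1,0,0,0],[0,0,0.1,0,0,0],[0,0,0.1,0,0,0]]}}

```text
time: 8.25
tcp_pos: [501.8, 225.9, 208.6]
tool_rot: [2.96, 1.052, -0.002]
contact_force: [0.5, -0.3, -0.0]
grip_width: 51.1
gripper_force: 0.0
```

```bash
python3 - <<'E'
from h import *
m=camera_model("wrist");o=get_obs();p,d=capture("wrist");p=p[:,:,::-1].copy()
cv2.imwrite("pics/w4.png",p);print(o["tcp_pos"],o["contact_force"],o["grip_width"])
cv2.imwrite("pics/w4r.png",np.hstack([cv2.resize(rectify(m,p,[504,228],z,50,8),(400,400)) for z in(123,83)]))
for th in(125,140,155):
    print(line(m,p,[504,228],123,(-6,24,-6,20),th=th),line(m,p,[504,228],83,(13,36,12,30),th=th))
E
```

```text
[501.84348049 225.91292003 208.64240085] [ 0.46875733 -0.31860042 -0.00130603] 51.11064665047793
((np.float32(512.78314), np.float32(236.05223)), np.float32(39.47941), (23.2509765625, 3.219931125640869)) ((np.float32(527.0983), np.float32(251.26416)), np.float32(19.332693), (18.47731590270996, 15.856222152709961))
((np.float32(512.87103), np.float32(236.09464)), np.float32(39.449993), (22.977066040039062, 2.947779893875122)) ((np.float32(528.8937), np.float32(249.10934)), np.float32(39.122993), (17.909677505493164, 4.2715840339660645))
((np.float32(512.93097), np.float32(236.12099)), np.float32(39.188393), (22.72625160217285, 2.672419786453247)) ((np.float32(528.89545), np.float32(249.16173)), np.float32(39.157787), (17.518705368041992, 3.8025095462799072))
```

View pics/w4r.png

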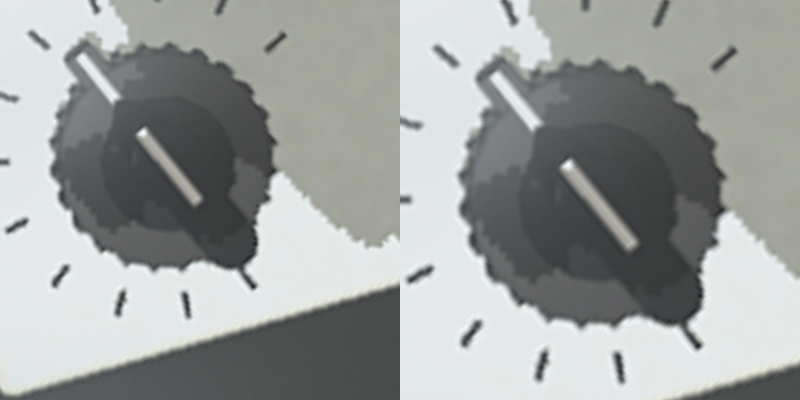

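The pointer line (142,132)-(198,205) and the lug line (495,75)-(540,128) are in line, at 39.3° and 39.1°. The ring started at 38.9°, so it hasn't moved, and the gripper is clear.

```bash
python3 -c "
from cell import *
print(close_job())"
```

```text
the job is handed in; nothing more can be done
None
```

I turned the inner knob about 52.5° clockwise until its nose lined up with the ring's lug, to within about 0.3° by camera. I then let go of it, left the ring at its setting, kept clear of the stirrer knob and wash bottle, and handed the job in at about 8.3 s.

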